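# Reload the craft-paper dispenser

### The job

Load the spare roll of white paper into the empty table dispenser: lower it until both ends of its axle rest fully home in the two open slots, without dropping it in. Then swing the red keeper bar over the axle until it lies fully down in its catch, and leave everything else on the table where it is.

Things in the scene. Friction and masses are not known exactly. Their poses are not given: they have to be found in the camera images.
- dispenser: Paper-roll dispenser, fixed: grey base 150 x 210 mm, 18 mm thick, with two plywood cheeks at y = +85 and -85 mm, each 110 mm along x, 16 mm thick, top 100 mm above the table, with an open slot at x = 0. A tear bar 40 mm high is at x = 70 mm. Origin on the table, midway below the slots; z up, y along the slots' line towards the cheek with the red keeper, x from the keeper's pivot to its catch.
- seat_keeper (a point): Where the seated axle's axis passes through the cheek with the keeper, 85 mm above the table. Axes as the dispenser's. The slot is 16 mm wide along x, its floor 79 mm above the table, its mouth flared at 45 degrees to 36 mm.
- seat_plain (a point): The same in the plain cheek, which has the same slot. Axes as the dispenser's.
- keeper (a joint): Hinge angle of the red keeper bar on one cheek, rad: 0 = closed, level along the dispenser's +x over the slot, in its catch; grows as it rises; 1.57 = upright, more leans back. Starts at 1.35 to 1.85. Stiff and damped: stays where left (creeps under 0.01 rad/s); 1 to 5 N at the paddle moves it, more if faster. A rubber pad under it comes just above a seated axle; it cannot close on an unseated one.
- keeper_pivot (a point): Centre of the keeper's hinge, 106 mm above the table, hinge axis along the dispenser's y; axes as the dispenser's. The bar is 10 x 10 mm in section; raised, its end stands 240 mm above the table. The catch is a pair of upright steel plates 15 mm apart, 81 to 95 mm from here along x, up to 121 mm above the table; the closed bar lies between them with the paddle beyond.
- keeper_paddle (a point): Middle of the flat red paddle at the bar's end, 114 mm from the pivot; 36 mm long, 26 mm wide along the hinge, 8 mm thick; upper face 110 mm above the table when closed. Moves with the keeper: x along the bar away from the pivot, y along the hinge, z out of the face that is upper when closed (when upright it looks to the dispenser's -x: push on it to close).
- stand: Wooden spare-roll stand, fixed: base plate 70 x 200 x 6 mm with two V blocks 14 mm thick at y = +85 and -85 mm, tips about 54 mm high, in which the axle lies along the stand's y. Origin under its centre, on the table.
- roll: Spare roll of white paper, 0.2 to 0.4 kg: 54 mm in diameter, 130 mm long, rigid, on a wooden axle 12 mm in diameter, 200 mm long. Origin at its centre on the axle's axis, about 42 mm above the table in the stand; y along the axle; the ends are alike, either way round will do. The paper's sides are free to be gripped across the diameter from above.
- axle_end_a (a point): Centre of the axle's end face at +y of the roll, 100 mm from the roll's centre.
- axle_end_b (a point): Centre of the axle's end face at -y of the roll, 100 mm from the roll's centre.
- cup: Bystander: red plastic cup, 68 mm wide, 75 mm high, origin under its centre.
- pot: Bystander: small yellow paint pot, 56 mm wide, 40 mm high, origin under its centre.
- towels: Bystander: white paper-towel roll standing upright, 72 mm wide, 180 mm high, origin under its centre.
- glue: Bystander: white glue bottle with orange cap, 48 mm wide, 110 mm high, origin under its centre.
- marker_purple: Bystander: purple marker lying along its x, 140 mm long, 15 mm thick, origin under its middle.
- marker_black: Bystander: black marker lying along its x, 140 mm long, 15 mm thick, origin under its middle.
- planter: Bystander: red craft planter, 86 mm wide, 85 mm high, origin under its centre.
Mind the look-alikes: they are no part of the job. What is shaped like the roll but black, orange or purple is not meant.

How it is judged:
By the outcome, as a careful person would: the job done as asked, in the order asked, and still so for the second after the job is handed in, with the robot touching nothing.
It also fails if it takes over 70 s, if anything falls off the work surface, if the arm or the gripper's body presses on something with over 40 N, if the wrist force passes 120 N, or if a joint passes its speed limit or range.

### The arm

A 6-joint arm with a two-finger parallel gripper is mounted at the origin on the work surface. World frame = base frame: x ahead of the robot, y to its left, z up, the work surface at z = 0. Lengths are in mm, angles in rad, forces in N, time in s.
With the tool pointing down it reaches from about 300 to 775 mm from the base axis. Payload 14.6 kg.
Tool frame: the origin (TCP) lies on the centre line of the jaws, within the pads' length; the fingertips stand 19 mm ahead of it and the grasp point (between the pads) is the TCP (bot.tip_reach is the distance from the TCP to the fingertips, in mm); y points along the fingers, x is the direction in which the jaws open and shut, and the axes are right-handed (so a half turn about y gives the same grasp; the last joint's range is limited). The gripper opens to 85 mm and grips with 20 to 120 N. Pads are 22 mm wide; open, the fingers measure 114 mm over their backs; the gripper's body (76 mm by 85 mm) begins 54 mm behind the grasp point. The pads swing forward as they close: fully open they stand 13 mm farther back than shut.
Start: joints at [1.243, 0.3, 1.521, -0, 1.321, -0.067], TCP at [141.817, 531.392, 250.281] pointing down, gripper open.
Joint ranges: [-3.03, 3.03], [-0.79, 2.21], [0.23, 2.52], [-1.04, 4.18], [0, 3.07], [-2.55, 2.55]. Speed limits (rad/s): [2.22, 2.22, 2.57, 3.14, 3.14, 3.14].

### API

Orientations are given as a unit quaternion [w, x, y, z].
In Python, from rig import bot gives the robot as it stands. Calls block until the motion is done:
- bot.move_to(position, orientation): joint-space move of the TCP to a pose.
- bot.servo_line(position, attitude=None, speed=150, until_force=None): straight line of the TCP; attitude=None keeps the orientation; speed is the mean speed in mm/s. With until_force (N) it stops when the force on the tool has changed by that much, and returns True; else False.
- bot.move_joints(angles): joint-space move.
- bot.move_gripper(opening, grip_force=None): finger opening in mm; grip_force is the grip in N (None keeps the last); returns when the fingers have stopped.
- bot.dwell(seconds).
- bot.ik(position, orientation): joint angles nearest the present ones, or None.
- bot.read_state(): the state.
- bot.read_camera(name): name is "scene" or "top" or "wrist"; returns a dict with "image" (480x640x3 uint8, blue, green, red), "depth" (480x640 float32, mm along the optical axis (not along the pixel's ray), 0 where there is no reading), "fovy" (degrees; the focal length in pixels is half the picture's height over the tangent of half this angle, whatever the lens; pixels are square), "cx", "cy" (the principal point, pixels), "eye" and "attitude" of the camera in the world; the wrist camera has in their place "mount" (4x4, takes a point from camera to tool coordinates, whose origin is the TCP and whose axes are the tool frame's). Camera axes: x right, y down, z forward; pixel columns grow to the right and rows downward; lengths in mm; the calibration is good to about 2 mm. A picture is of the moment at which its call begins: read the wrist's pose just before it.
A pose or a line that the arm cannot do raises bot.MotionError and nothing moves.
- bot.finish_job(): hands the job in, once; it reports no verdict.
The state is a dict: "clock": time; "joint_positions": joint angles; "qvel": joint speeds; "effort": joint torques, N m; "ee_pos": TCP position; "tool_rot": TCP orientation; "ft_force": force on the tool from outside, world axes, zero at the start; "moment": the same for the moment, N m; "grip_width": finger opening in mm.
Only numpy, scipy, OpenCV 4.12 (cv2) and the standard library are available. Lean on these libraries where they do the work, as an engineer would, in place of code of your own. Each camera call takes 0.05 s, during which the arm holds its last target. There are 200 camera calls.

## Working session

There is one attempt and no reset: what is moved stays moved. The work goes in short steps, each a Python script; the robot and the scene stay as the last script left them, time stands still between calls to the robot, and variables do not carry over. Pictures are saved under pics/ and viewed, about 8 in all and at most 12, crops included, and the job is handed in when it is done.

```bash
ls; mkdir -p pics; cat > h.py <<'E'
import numpy as np, cv2
from scipy.spatial.transform import Rotation as R
from rig import bot
def rot(q): return R.from_quat([q[1],q[2],q[3],q[0]])
def quat(r):
    x,y,z,w=r.as_quat(); return [w,x,y,z]
def shot(name):
    s=bot.read_state(); c=bot.read_camera(name)
    if "mount" in c:
        T=np.eye(4); T[:3,:3]=rot(s["tool_rot"]).as_matrix(); T[:3,3]=s["ee_pos"]; T=T@np.array(c["mount"])
    else:
        T=np.eye(4); a=np.array(c["attitude"]); T[:3,:3]=rot(a).as_matrix() if a.size==4 else a; T[:3,3]=c["eye"]
    c["T"]=T; c["f"]=240/np.tan(np.radians(c["fovy"])/2); return c
def cloud(c):
    d=c["depth"]; v,u=np.mgrid[:480,:640]
    P=np.stack([(u-c["cx"])/c["f"]*d,(v-c["cy"])/c["f"]*d,d],-1)
    W=P@c["T"][:3,:3].T+c["T"][:3,3]; W[d<=0]=np.nan; return W
def px(c,u,v,z):  # intersect ray with plane z
    r=c["T"][:3,:3]@np.array([(u-c["cx"])/c["f"],(v-c["cy"])/c["f"],1]); e=c["T"][:3,3]
    return e+r*(z-e[2])/r[2]
def proj(c,p):
    q=c["T"][:3,:3].T@(np.array(p)-c["T"][:3,3]); return q[:2]/q[2]*c["f"]+[c["cx"],c["cy"]]
E
python3 - <<'E'
from h import *
import pickle
print(bot.read_state())
for n in ("top","scene"):
    c=shot(n); cv2.imwrite(f"pics/{n}.png",c["image"]); pickle.dump(c,open(n+".pkl","wb"))
    print(n,c["T"].round(3).tolist(),c["fovy"],c["cx"],c["cy"])
E
```

```text
pics
{'clock': 0.0, 'joint_positions': array([ 1.24341443e+00,  3.00491915e-01,  1.52158506e+00, -1.95479352e-05,
        1.32069671e+00, -6.66035196e-02]), 'qvel': array([ 6.22251880e-04, -2.92035900e-05, -1.93513452e-03, -4.72133131e-04,
        1.07858862e-03, -8.77364690e-04]), 'effort': array([-3.93749200e-03, -5.43484604e+01, -3.61807644e+01, -2.66236448e-04,
        3.89048873e-03, -5.83804024e-06]), 'ee_pos': array([141.7485854 , 531.20096271, 249.70820093]), 'tool_rot': array([-0.56052723,  0.56100189,  0.43040333, -0.43109057]), 'ft_force': array([-0.47237058,  0.54228368, -0.0206582 ]), 'moment': array([ 0.01480943, -0.02757682, -0.01682486]), 'grip_width': 85.59538617084978}
top [[0.028, -0.984, 0.175, 157.272], [-0.999, -0.031, -0.013, -107.079], [0.019, -0.174, -0.984, 1852.797], [0.0, 0.0, 0.0, 1.0]] 43.526803247917464 322.2111546680225 244.2295858944691
scene [[-0.555, 0.601, -0.576, 1230.021], [0.832, 0.41, -0.374, 360.541], [0.011, -0.686, -0.727, 1020.114], [0.0, 0.0, 0.0, 1.0]] 54.995123640639505 316.4170168826278 247.55807046081344
```

View pics/top.png

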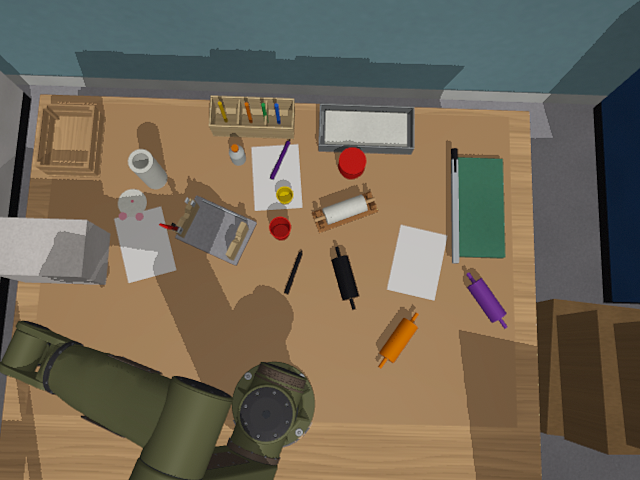

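View pics/scene.png

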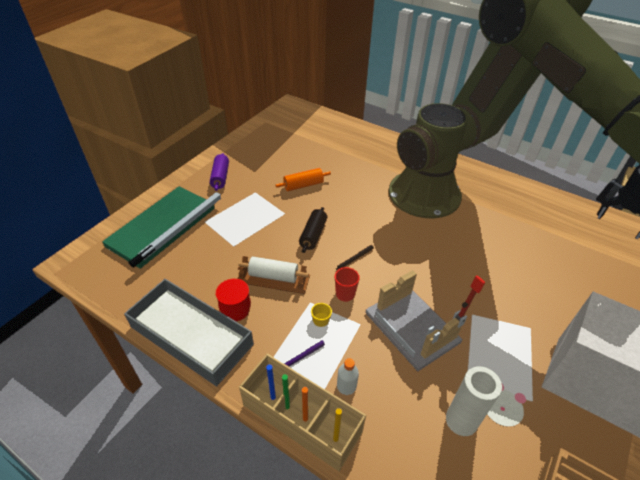

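The top view shows the dispenser at (217,230), its red paddle near (167,226) and the spare roll on its stand at (345,208). The decoys are black (345,275), orange (398,340) and purple (485,298). Next I'll get the geometry from the depth data.

```bash
python3 - <<'E'
from h import *
import pickle
c=pickle.load(open("top.pkl","rb")); W=cloud(c)
s=pickle.load(open("scene.pkl","rb")); WS=cloud(s)
print("table",np.nanmedian(W[230:260,300:320].reshape(-1,3),0), np.nanmedian(WS[215:225,235:250].reshape(-1,3),0))
for n,u,v in [("disp",217,230),("roll",345,208),("cup",280,228),("pot",285,195),("planter",352,162),("towel",140,160),("glue",237,150)]: print(n,W[v,u].round())
def top(c,W,u0,u1,v0,v1,k,nm):
    im=cv2.resize(c["image"][v0:v1,u0:u1],None,fx=k,fy=k,interpolation=cv2.INTER_CUBIC); return im
a=top(c,W,155,265,180,270,7,"a"); cv2.imwrite("pics/crop_d.png",a)
b=top(c,W,300,390,175,240,8,"b"); cv2.imwrite("pics/crop_r.png",b)
# white paper roll points in both cams
for nm,cc,WW,(u0,u1,v0,v1) in [("top",c,W,(312,380,185,232)),("scene",s,WS,(238,312,250,295))]:
    m=np.zeros((480,640),bool); m[v0:v1,u0:u1]=1
    m&=(cc["image"].min(-1)>130)&(WW[...,2]>45)&(WW[...,2]<85)
    p=WW[m]; ce=p.mean(0); U,S,V=np.linalg.svd(p-ce); print(nm,m.sum(),ce.round(1),V[0].round(3),np.percentile((p-ce)@V[0],[1,99]).round(1), np.percentile(p[:,2],[1,50,99]).round(1))
# cheek tops
for nm,cc,WW,(u0,u1,v0,v1) in [("top",c,W,(165,265,185,270)),("scene",s,WS,(360,475,265,365))]:
    m=np.zeros((480,640),bool); m[v0:v1,u0:u1]=1
    m&=(WW[...,2]>92)&(WW[...,2]<108)
    p=WW[m]; print(nm,m.sum())
    n,l=cv2.connectedComponents(m.astype(np.uint8))
    for i in range(1,n):
        q=WW[l==i]
        if len(q)>8: print(len(q),q.mean(0).round(1),q.min(0).round(),q.max(0).round())
    red=(cc["image"][...,2]>110)&(cc["image"][...,1]<60)&(cc["image"][...,0]<60); mm=np.zeros_like(m); mm[v0:v1,u0-5:u1+20]=1
    q=WW[red&mm]; q=q[np.argsort(q[:,2])]; print("red",q[::max(1,len(q)//10)].round().tolist())
E
```

```text
table [484.33551573 -92.65965638   0.49525269] [ 456.06946299 -430.83274884    0.69665171]
disp [520. 197.   9.]
roll [ 587. -197.   75.]
cup [532.   1.   9.]
pot [642. -10.  -2.]
planter [ 728. -215.   92.]
towel [700. 417. 131.]
glue [746. 134. 116.]
top 638 [ 585.2 -199.    63.8] [-0.371  0.929 -0.003] [-64.3  63.1] [47.1 64.4 76.6]
scene 682 [ 601.4 -192.2   63.4] [-0.372  0.928 -0.   ] [-63.6  62.4] [50.1 64.7 72.5]
top 316
68 [574.4 268.2 100. ] [556. 253.  92.] [594. 282. 108.]
81 [517.5 291.   99.1] [488. 276.  92.] [542. 311. 107.]
75 [509.3 111.7 100.1] [489.  98.  92.] [529. 126. 108.]
91 [448.1 136.5 100. ] [425. 122.  92.] [474. 152. 108.]
red [[530.0, -11.0, -8.0], [540.0, 14.0, 2.0], [536.0, 11.0, 5.0], [519.0, 19.0, 8.0], [508.0, 6.0, 16.0], [548.0, 10.0, 36.0], [548.0, -0.0, 54.0], [492.0, -0.0, 68.0], [488.0, 2.0, 74.0], [492.0, 11.0, 84.0], [nan, nan, nan]]
scene 472
121 [453.3 138.5  98.8] [425. 121.  92.] [477. 155. 104.]
99 [515.3 112.9  98.8] [494.  98.  92.] [533. 127. 106.]
134 [523.  294.4  99.1] [499. 279.  92.] [545. 314. 107.]
118 [582.9 267.9  99.3] [558. 253.  92.] [600. 284. 108.]
red [[500.0, 14.0, 36.0], [506.0, 22.0, 65.0], [523.0, 30.0, 75.0], [488.0, 299.0, 207.0], [495.0, 314.0, 211.0], [492.0, 312.0, 217.0], [489.0, 307.0, 221.0], [488.0, 308.0, 225.0], [484.0, 296.0, 230.0], [486.0, 300.0, 234.0], [487.0, 313.0, 238.0]]
```

View pics/crop_d.png

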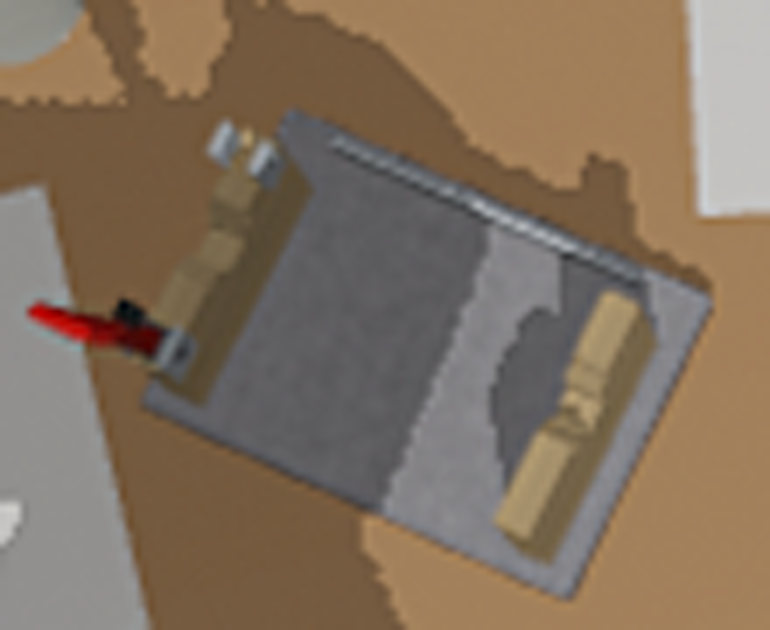

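The dispenser is centred near (516,203) with yaw about -24°. Its keeper cheek is on the +y side, the pivot near (506,300) and the catch near (588,263). The roll is near (590,-196) with its axle along (-0.37,0.93). Next I'll move high and look with the wrist camera.

```bash
cat >> h.py <<'E'
def down(yaw):  # tool x along world yaw, tool y down
    d=np.array([np.cos(yaw),np.sin(yaw),0]); y=np.array([0,0,-1.]); return quat(R.from_matrix(np.stack([d,y,np.cross(d,y)],1)))
DY=np.radians(-24.0); RY=np.radians(21.8)
E
python3 - <<'E'
from h import *
import pickle
c=bot.read_camera("wrist"); print(np.array(c["mount"]).round(3).tolist(),c["fovy"])
q=bot.read_state()["tool_rot"]; print(rot(q).as_matrix().round(2).tolist())
for nm,p,y in [("roll",(590,-196,42),RY),("rollhi",(590,-196,350),RY),("disp",(516,203,85),DY),("disphi",(516,203,400),DY),("pad",(490,305,230),DY+np.pi/2),("padc",(610,254,129),DY+np.pi/2)]:
    for k in (0,np.pi): 
        j=bot.ik(p,down(y+k)); print(nm,k,None if j is None else np.round(j,2))
E
```

```text
[[1.0, 0.0, -0.0, 0.801], [0.0, -0.276, 0.961, -124.967], [0.0, -0.961, -0.276, 70.254], [0.0, 0.0, 0.0, 1.0]] 61.55672773612808
[[0.26, -0.0, -0.97], [0.97, -0.0, 0.26], [-0.0, -1.0, 0.0]]
roll 0 [-0.38  0.69  1.47 -0.    0.99 -0.76]
roll 3.141592653589793 [-0.38  0.69  1.47 -0.    0.99  2.38]
rollhi 0 [-0.38  0.42  1.13 -0.    1.59 -0.76]
rollhi 3.141592653589793 [-0.38  0.42  1.13  0.    1.59  2.38]
disp 0 [ 0.31  0.5   1.66 -0.    0.98  0.73]
disp 3.141592653589793 [ 0.31  0.5   1.66 -0.    0.98 -2.41]
disphi 0 [ 0.31  0.25  1.25 -0.    1.65  0.73]
disphi 3.141592653589793 [ 0.31  0.25  1.25 -0.    1.65 -2.41]
pad 0 [ 0.49  0.38  1.47 -0.    1.3  -0.66]
pad 3.141592653589793 [ 0.49  0.38  1.47 -0.    1.3   2.48]
padc 0 [ 0.34  0.66  1.29 -0.    1.19 -0.81]
padc 3.141592653589793 [ 0.34  0.66  1.29 -0.    1.19  2.33]
```

```bash
python3 - <<'E'
from h import *
import pickle
s=bot.read_state(); bot.servo_line([*s["ee_pos"][:2],400],speed=250)
bot.move_to([516,203,380],down(DY)); bot.dwell(0.3)
c=shot("wrist"); pickle.dump(c,open("wd.pkl","wb")); cv2.imwrite("pics/wd.png",c["image"])
bot.move_to([590,-196,300],down(RY)); bot.dwell(0.3)
c=shot("wrist"); pickle.dump(c,open("wr.pkl","wb")); cv2.imwrite("pics/wr.png",c["image"])
print(bot.read_state()["clock"])
E
```

```text
4.9333
```

View pics/wd.png

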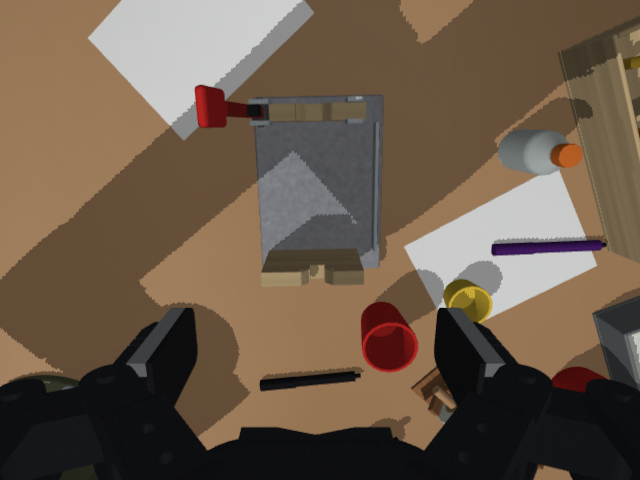

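View pics/wr.png

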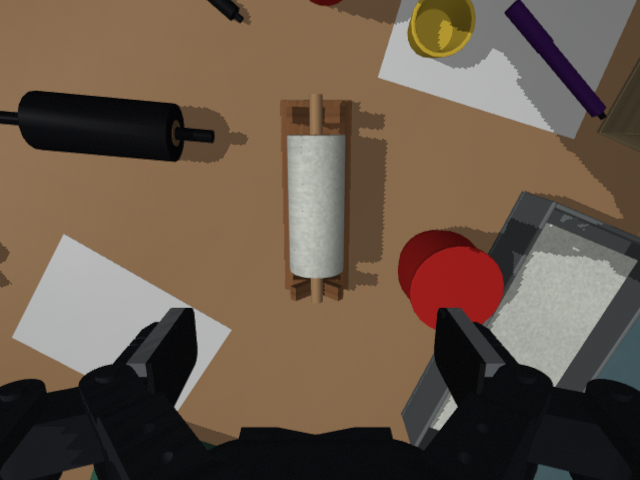

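The wrist view of the dispenser shows the keeper upright at (213,107), the keeper cheek along row 110 and the plain cheek along row 270. The roll view shows the paper from (316,135) to (316,277), with axle ends at (316,95) and (317,302). Next I'll refine both positions from depth.

```bash
python3 - <<'E'
from h import *
import pickle
from scipy.optimize import least_squares
c=pickle.load(open("wr.pkl","rb")); W=cloud(c)
m=np.zeros((480,640),bool); m[138:275,286:347]=1
m&=(c["image"].min(-1)>95)&(W[...,2]>48)&(W[...,2]<80); p=W[m]
def res(x,r=27):
    d=np.array([-np.sin(x[3]),np.cos(x[3]),0]); q=p-[x[0],x[1],x[2]]; q=q-np.outer(q@d,d); return np.linalg.norm(q,axis=1)-r
def f(x): return np.r_[res(x),1e3*(np.array([x[0],x[1]])@[-np.sin(x[3]),np.cos(x[3])]-p[:,:2].mean(0)@[-np.sin(x[3]),np.cos(x[3])])]
o=least_squares(f,[590,-196,42,RY],loss="soft_l1"); print("roll",o.x.round(3),np.degrees(o.x[3]),m.sum(),np.abs(res(o.x)).mean())
d=np.array([-np.sin(o.x[3]),np.cos(o.x[3])]); print("along",np.percentile((p[:,:2]-o.x[:2])@d,[0.5,99.5]))
for v in (95,302): P=px(c,316.5,v,45); print("axle end",P.round(1),((P[:2]-o.x[:2])@d).round(1))
c=pickle.load(open("wd.pkl","rb")); W=cloud(c)
print("table",np.nanmedian(W[150:200,460:490].reshape(-1,3),0).round(1))
x=np.array([np.cos(DY),np.sin(DY)]);y=np.array([-x[1],x[0]])
for nm,(u0,u1,v0,v1) in [("keep",(250,375,85,135)),("plain",(255,372,240,295))]:
    m=np.zeros((480,640),bool); m[v0:v1,u0:u1]=1
    m&=(abs(W[...,2]-100)<4)&(c["image"][...,2].astype(int)>c["image"][...,0]+15); p=W[m]; q=p[:,:2]-[516,203]
    L=np.c_[q@x,q@y]; print(nm,len(p),"z",np.median(p[:,2]).round(1),"x hist"); h,e=np.histogram(L[:,0],np.arange(-70,71,4)); print(dict(zip(e[:-1],h))); print(" y",np.percentile(L[:,1],[2,50,98]).round(1), "slope deg",np.degrees(np.polyfit(L[:,0],L[:,1],1)[0]).round(2))
red=(c["image"][...,2]>90)&(c["image"][...,1]<50); m=np.zeros_like(red); m[80:135,190:262]=1; p=W[m&red]; q=p[:,:2]-[516,203]
L=np.c_[q@x,q@y,p[:,2]]; L=L[np.isfinite(L[:,2])]; L=L[np.argsort(L[:,2])]; print(L[::max(1,len(L)//12)].round().tolist())
im=cv2.resize(c["image"][75:295,190:390],None,fx=3.5,fy=2.7,interpolation=cv2.INTER_CUBIC); cv2.imwrite("pics/wdc.png",im)
E
```

```text
roll [ 5.90445e+02 -1.93394e+02  4.30550e+01  3.86000e-01] 22.143231552368164 6872 0.5105483478091957
along [-65.27148868  59.22538891]
axle end [ 555.1 -104.5   45. ] 95.7
axle end [ 629.6 -290.    45. ] -104.2
table [701.2 135.9   2. ]
keep 1253 z 101.3 x hist
{np.int64(-70): np.int64(0), np.int64(-66): np.int64(3), np.int64(-62): np.int64(0), np.int64(-58): np.int64(0), np.int64(-54): np.int64(0), np.int64(-50): np.int64(0), np.int64(-46): np.int64(58), np.int64(-42): np.int64(80), np.int64(-38): np.int64(73), np.int64(-34): np.int64(72), np.int64(-30): np.int64(71), np.int64(-26): np.int64(74), np.int64(-22): np.int64(78), np.int64(-18): np.int64(65), np.int64(-14): np.int64(8), np.int64(-10): np.int64(0), np.int64(-6): np.int64(0), np.int64(-2): np.int64(0), np.int64(2): np.int64(0), np.int64(6): np.int64(23), np.int64(10): np.int64(68), np.int64(14): np.int64(72), np.int64(18): np.int64(81), np.int64(22): np.int64(68), np.int64(26): np.int64(68), np.int64(30): np.int64(64), np.int64(34): np.int64(68), np.int64(38): np.int64(71), np.int64(42): np.int64(71), np.int64(46): np.int6
[... 811 characters left out ...]
: np.int64(58), np.int64(18): np.int64(64), np.int64(22): np.int64(62), np.int64(26): np.int64(51), np.int64(30): np.int64(59), np.int64(34): np.int64(62), np.int64(38): np.int64(58), np.int64(42): np.int64(57), np.int64(46): np.int64(58), np.int64(50): np.int64(16), np.int64(54): np.int64(0), np.int64(58): np.int64(0), np.int64(62): np.int64(0), np.int64(66): np.int64(0)}
 y [-93.7 -84.6 -76.5] slope deg 1.31
[[-67.0, 96.0, 207.0], [-75.0, 73.0, 236.0], [-70.0, 79.0, 236.0], [-69.0, 82.0, 237.0], [-75.0, 74.0, 237.0], [-71.0, 95.0, 237.0], [-75.0, 76.0, 237.0], [-74.0, 72.0, 238.0], [-69.0, 80.0, 238.0], [-72.0, 93.0, 238.0], [-70.0, 94.0, 238.0], [-72.0, 78.0, 238.0], [-71.0, 93.0, 239.0]]
```

View pics/wdc.png

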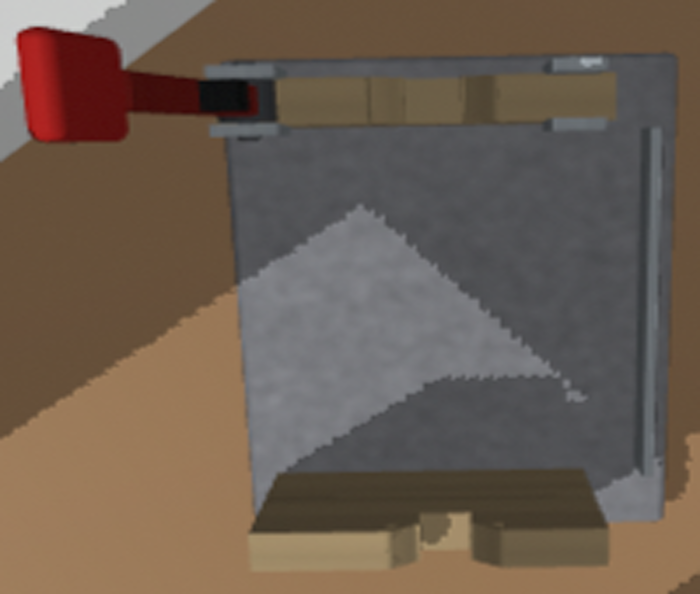

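```bash
cat >> h.py <<'E'
DY=np.radians(-22.65); RY=np.radians(22.14); DC=np.array([515.7,203.4]); RC=np.array([591.9,-197.1])
DX=np.array([np.cos(DY),np.sin(DY)]); DYv=np.array([-DX[1],DX[0]])
def dp(x,y,z): return [*(DC+x*DX+y*DYv),z]
E
python3 - <<'E'
from h import *
import pickle
c=pickle.load(open("wd.pkl","rb"))
for nm,u,v,z in [("catch near",355.5,121,121),("catch far",355.5,99,121),("hinge near",259.5,122.5,112),("hinge far",259,101,112)]:
    P=px(c,u,v,z)[:2]-DC; print(nm,(P@DX).round(1),(P@DYv).round(1))
q=down(RY)
print(bot.servo_line([*RC,120],q,speed=200), bot.servo_line([*RC,42],q,speed=80,until_force=15))
print(bot.read_state()["ee_pos"]); bot.move_gripper(40,grip_force=45)
s=bot.read_state(); print("grip",s["grip_width"],s["ft_force"])
bot.servo_line([*RC,60],q,speed=60); bot.servo_line([*RC,330],q,speed=200); bot.dwell(.3)
s=bot.read_state(); print("lift",s["grip_width"],s["ft_force"],s["moment"],s["clock"])
c=shot("wrist"); pickle.dump(c,open("wg.pkl","wb")); cv2.imwrite("pics/wg.png",c["image"])
E
```

```text
catch near 38.2 74.6
catch far 38.1 93.6
hinge near -50.7 75.4
hinge far -50.0 94.4
False False
[ 592.20012675 -197.20679437   42.59395466]
grip 52.65874138235227 [-6.30067543 -0.68464072  5.74955831]
lift 52.75641001848416 [ 0.48167257  0.29904161 -3.46302693] [-0.00774735 -0.01855541  0.05890522] 9.7583
```

View pics/wg.png

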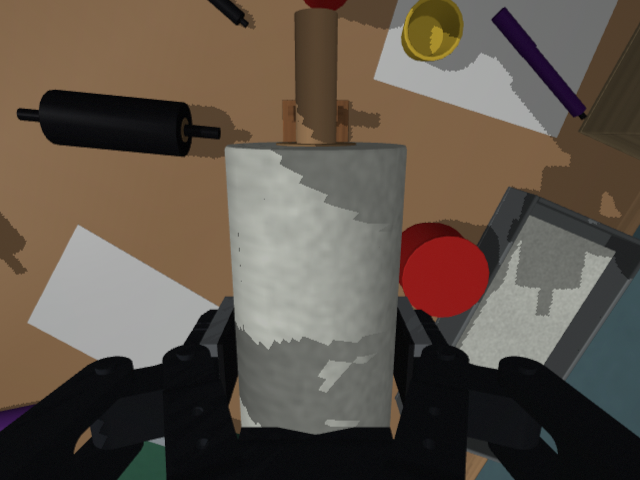

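The roll is held level between the jaws, with the near axle end at (316,10). I'll check its pose in the tool frame, then carry it across.

```bash
python3 - <<'E'
from h import *
import pickle
c=pickle.load(open("wg.pkl","rb")); c["T"]=np.array(c["mount"]); W=cloud(c)
p=W[15:125,305:328].reshape(-1,3); 
for v in (12,40,80,120,150,250,350,420): print(v,np.nanmedian(W[v-2:v+3,312:322].reshape(-1,3),0).round(1))
q=down(DY+np.pi)
bot.move_to(dp(0,0,330),q); s=bot.read_state(); print(s["joint_positions"].round(2),s["clock"],s["ft_force"],s["moment"])
E
```

```text
12 [ 0.8 -6.8 99.6]
40 [ 0.6 -6.9 92.9]
80 [ 0.6 -6.8 83. ]
120 [ 0.7 -6.8 72.5]
150 [  0.6 -26.6  65.5]
250 [  0.6 -27.4  40.8]
350 [  0.7 -27.4  12. ]
420 [  0.7 -27.2 -10.7]
[ 0.31  0.26  1.38 -0.    1.49 -2.44] 11.3167 [ 0.65237989  0.52540561 -2.78491395] [ 0.06056901  0.00166459 -0.0139151 ]
```

```bash
python3 - <<'E'
from h import *
bot.servo_line(dp(-.65,0,125),speed=150); bot.dwell(.2)
s=bot.read_state(); print(s["ee_pos"],s["ft_force"],s["moment"])
for z in (100,94,90,87,84,82):
    r=bot.servo_line(dp(-.65,0,z),speed=30,until_force=8); s=bot.read_state(); print(z,r,s["ee_pos"].round(1),s["ft_force"].round(1),s["moment"].round(2),round(s["clock"],1))
    if r: break
E
```

```text
[515.25851572 203.69817852 125.4615591 ] [-0.14471983 -0.44449714 -3.28185026] [ 0.02852956 -0.05703492 -0.01066711]
100 False [515.2 203.7 100.2] [ 0.2  0.9 -3.1] [0.03 0.03 0.04] 14.0
94 False [515.  203.6  93.8] [ 1.4  0.8 -2.7] [-0.01 -0.03  0.02] 14.4
90 False [515.  203.6  89.8] [ 0.4  0.7 -3.1] [-0.    0.02 -0.01] 14.7
87 False [515.  203.6  86.8] [ 0.2 -1.4 -2.2] [0.02 0.03 0.02] 14.9
84 False [515.5 203.8  85.4] [-6.3 -1.9 13.5] [-0.36  0.95 -0.  ] 15.2
82 False [515.6 203.8  85.1] [-17.9  -6.5  34.8] [-0.96  2.68 -0.01] 15.4
```

Contact came at axis height of about 85–86 mm. The moment is explained by the lateral force alone, so the load is shared by both ends. I'll relieve the preload, open gently and look.

```bash
python3 - <<'E'
from h import *
import pickle
bot.servo_line(dp(-.65,0,84.4),speed=20); bot.dwell(.2)
s=bot.read_state(); print(s["ee_pos"].round(1),s["ft_force"].round(1))
for w in (54,58,85): bot.move_gripper(w,grip_force=20)
bot.dwell(.2); s=bot.read_state(); print(s["grip_width"],s["ft_force"].round(1))
bot.servo_line(dp(-.65,0,130),speed=80); bot.servo_line(dp(-.65,0,330),speed=200); bot.move_to(dp(0,-40,330),down(DY)); bot.dwell(.3)
c=shot("wrist"); pickle.dump(c,open("ws.pkl","wb")); W=cloud(c)
u,v=proj(c,dp(0,0,90)); print(u,v,bot.read_state()["clock"])
cv2.imwrite("pics/ws.png",c["image"])
for y in (98,85,82,-82,-85,-98):
    a,b=np.round(proj(c,dp(0,y,91))).astype(int); print(y,a,b,np.nanmax(W[max(b-2,0):b+3,a-4:a+5,2]).round(1) if 0<=b<480 else None)
E
```

```text
[515.6 203.8  85.4] [-4.4 -2.  12.9]
84.88878759831823 [ 0.7  0.3 -0.2]
315.72964870831396 162.26561895302117 21.7083
98 316 41 94.0
85 316 58 94.1
82 316 62 94.1
-82 316 250 94.2
-85 316 253 93.8
-98 316 266 93.7
```

View pics/ws.png

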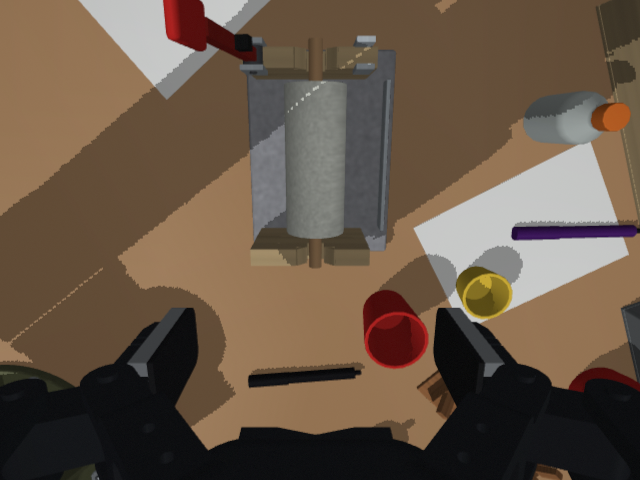

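Both axle ends lie in the slots, at (316,40) and (316,267). They read equal heights of about 94 mm, against an expected 91 plus the 1–2 mm camera bias, so the axle is level and seated. The keeper still stands at (185,25). I'll check clearance on the swing side, then sweep the paddle.

```bash
cat > k.py <<'E'
from h import *
import pickle
c=pickle.load(open("scene.pkl","rb")); W=cloud(c).reshape(-1,3); L=np.c_[(W[:,:2]-DC)@DX,(W[:,:2]-DC)@DYv,W[:,2]]
m=(L[:,0]>-260)&(L[:,0]<-70)&(L[:,1]>0)&(L[:,1]<200)&(L[:,2]>30); print("obst",m.sum(),L[m][::60].round().tolist())
q=down(DY+np.pi/2); PX=-50.6
bot.move_gripper(0,grip_force=60); print("w",bot.read_state()["grip_width"])
bot.move_to(dp(-135,50,330),q); bot.servo_line(dp(-135,84.5,330),speed=200); bot.servo_line(dp(-135,84.5,239),speed=150)
def tcp(th):
    s=112+12*(1-min(th,1.5)/1.5)
    return dp(PX+s*np.cos(th)-4*np.sin(th)-11,84.5,106+s*np.sin(th)+4*np.cos(th)+19)
def rep(t):
    s=bot.read_state(); f=s["ft_force"]; print(t,s["ee_pos"].round(1),"f xyz",[round(float(v),1) for v in (f[:2]@DX,f[:2]@DYv,f[2])],round(s["clock"],1))
rep("start")
bot.servo_line(tcp(1.5),speed=50); rep(1.5)
for th in (1.3,1.1,.9,.7,.5,.35,.2,.1):
    r=bot.servo_line(tcp(th),speed=60,until_force=35); rep((th,r))
    if r: break
E
python3 k.py
```

```text
obst 7 [[-73.0, 73.0, 234.0]]
w -0.30495230478410285
start [424.  333.4 240.1] f xyz [0.0, -0.0, -0.7] 24.7
1.5 [494.9 303.6 237. ] f xyz [-0.6, 0.2, 0.7] 26.4
(1.3, False) [516.3 294.6 235.5] f xyz [0.5, 0.0, -0.5] 26.9
(1.1, False) [536.7 286.1 229.4] f xyz [-0.6, 0.5, -1.5] 27.5
(0.9, False) [555.8 278.1 218.8] f xyz [0.6, 0.6, 0.1] 28.0
(0.7, False) [572.9 271.  204.1] f xyz [0.9, 0.1, 0.8] 28.6
(0.5, False) [587.  265.1 185.7] f xyz [-0.1, 0.4, 0.2] 29.1
(0.35, False) [595.3 261.6 169.8] f xyz [0.2, -0.4, -0.0] 29.6
(0.2, False) [601.4 259.  152.7] f xyz [1.2, 0.1, -0.3] 30.0
(0.1, False) [604.1 257.9 140.7] f xyz [0.0, -0.6, -0.4] 30.4
```

Forces stayed near zero, so I'll look before pressing.

```bash
python3 - <<'E'
from h import *
c=shot("scene"); cv2.imwrite("pics/s2.png",cv2.resize(c["image"][200:400,330:550],None,fx=3,fy=3,interpolation=cv2.INTER_CUBIC))
E
```

```text
(no output)
```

View pics/s2.png

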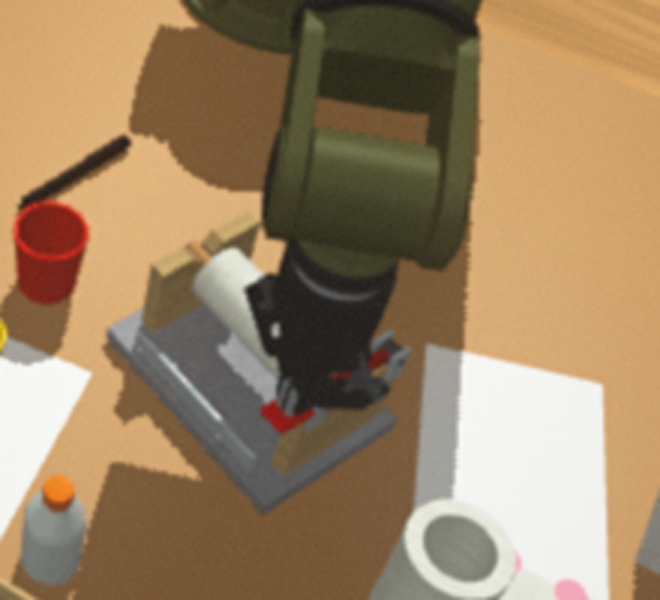

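The bar is following: the paddle sits under the fingertips at crop (287,413), nearly closed. Now I'll press it home.

```bash
python3 - <<'E'
from h import *
PX=-50.6
def P(z): return dp(PX+124-11,84.5,z)
for z in (136,133,131,129,127.5,126,124.5,123):
    r=bot.servo_line(P(z),speed=20,until_force=18); s=bot.read_state(); f=s["ft_force"]; print(z,r,s["ee_pos"].round(1),f.round(1),round(s["clock"],1))
    if r or f[2]>22: break
bot.dwell(.3)
bot.servo_line(P(170),speed=80); bot.servo_line(P(330),speed=200); bot.move_to(dp(0,-20,330),down(DY)); bot.dwell(.3)
import pickle
c=shot("wrist"); pickle.dump(c,open("wk.pkl","wb")); W=cloud(c); cv2.imwrite("pics/wk.png",c["image"][:300,150:500].repeat(2,0).repeat(2,1))
for x in (-30,-15,0,15,30,55,63,75):
    a,b=np.round(proj(c,dp(x,85,111))).astype(int); print(x,a,b,np.nanmedian(W[b-1:b+2,a-1:a+2,2]).round(1))
for x in (-40,30):
    a,b=np.round(proj(c,dp(x,-85,100))).astype(int); print("plain cheek",np.nanmedian(W[b-1:b+2,a-1:a+2,2]).round(1))
for y in (80,98,-85,-98):
    a,b=np.round(proj(c,dp(0,y,91))).astype(int); print("axle",y,np.nanmedian(W[b-1:b+2,a-1:a+2,2]).round(1))
print(bot.read_state()["clock"])
E
```

```text
136 False [605.8 257.3 135.8] [-0.   0.8  0.2] 30.8
133 False [605.8 257.3 132.8] [ 0.2  0.9 -0.4] 31.1
131 False [605.8 257.3 130.8] [ 0.4  0.2 -0. ] 31.4
129 False [605.9 257.4 129. ] [ 0.6 -0.1  0.9] 31.6
127.5 False [606.  257.5 128.2] [-2.6 -0.5  6.6] 31.9
126 False [606.1 257.6 127.5] [-3.9 -0.7 13.3] 32.1
124.5 False [606.2 257.7 126.9] [-6.7 -1.  18.3] 32.4
123 False [606.3 257.9 126.3] [-10.6  -2.3  24.3] 32.6
-30 278 82 112.0
-15 297 82 112.7
0 316 82 112.3
15 335 82 112.7
30 353 82 112.3
55 385 82 111.0
63 395 82 110.5
75 410 82 110.9
plain cheek 101.9
plain cheek 101.6
axle 80 93.1
axle 98 92.5
axle -85 92.4
axle -98 92.2
36.3333
```

View pics/wk.png

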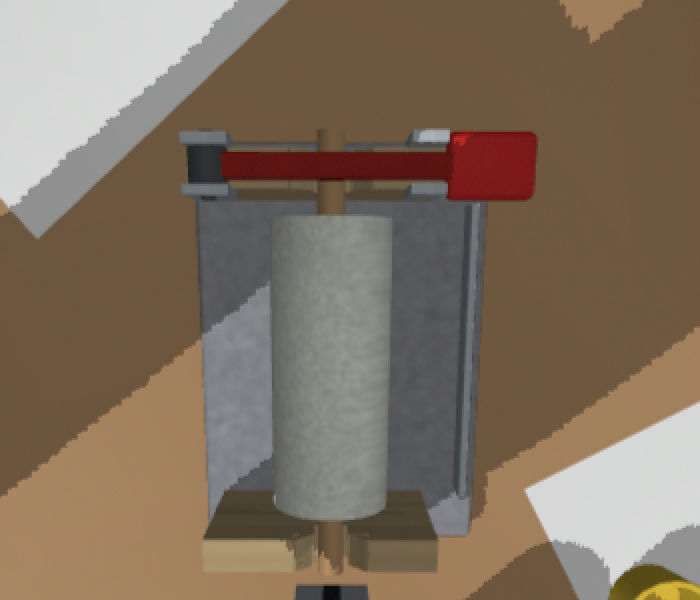

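The bar lies between the catch plates and is level from x = -30 to +30, at 112 mm. Less the 1.7 mm camera bias, that matches the expected 111. The axle tops at about 92.4 mm match 91 the same way.

```bash
python3 -c "
from rig import bot
print(bot.finish_job(), bot.read_state()['clock'])"
```

```text
the job is handed in; nothing more can be done
the job is handed in; nothing more can be done
```

The white roll is seated in the dispenser, the red keeper bar is closed in its catch, and the job is handed in. The clock read about 36 s at my last check, within the 70 s limit.

**Loading:** I gripped the roll across its diameter and lowered it with almost no side force until it landed at an axis height of about 85–86 mm. I released it only after it was resting in the slots.

**Keeper:** I swept the bar down with closed fingertips and pressed it home with about 24 N.

**Last checks:**
- **Axle:** both ends read 92.2–93.1 mm at the top. Allowing for the camera reading about 1.7 mm high, that matches the expected 91 mm for a level, fully seated axle.
- **Keeper bar:** it is level over the axle at about 110.7 mm against 111 expected, and lies between the catch plates.
- **Paddle:** it reads about 109 mm against 110 expected, within the camera's accuracy.
- **Bystanders:** I did not measure their positions afterwards. They looked undisturbed in the views I took, and the path kept clear of them.

**Disagreements:** during the keeper sweep the force reading stayed near zero, where 1–5 N was expected. A picture then showed the bar was following the fingertips. No check failed.

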